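# Clear the test jig and press its cover down on the pin

### The job

Pick up the scraper block and wipe all three loose brass chips off the sprung bed of the test jig, then set the scraper down on the table. Next take the cover by its rib, lay its underside on the nose of the jig's locating pin a little short of the hole, and slide it along the jig until it drops on the pin, lined up with the bed and lying over it. Press the bed all the way down with the cover and finish like that, still gripping the cover and holding it down; leave everything else where it stands.

Things in the scene. Friction and masses are not known exactly. Their poses are not given: they have to be found in the camera images.
- jig: Test jig, screwed to the table: a grey base 126 x 62 x 22 mm carrying a floating aluminium bed plate 150 (x) x 84 (y) x 8 mm whose flat top is 40 mm above the table at rest. Origin: on the table, under the centre of the bed; x along the bed's length towards the pin end, z up. The bed gives way downwards on springs (see bed).
- bed (a joint): How far the sprung bed is pressed down, m: 0 at rest, 0.008 at its stop. About 8 N on the bare bed starts it moving and 16 N brings it to the stop (the cover's weight gives some 2 N of that).
- pin: Fixed steel locating pin standing up through the bed, 12 mm diameter, with a 2 mm bevel that leaves a flat nose of 8 mm diameter. Origin: centre of the flat nose, 42 mm from the bed's centre along the jig's +x, 48 mm above the table, so 8 mm proud of the bed at rest and 16 mm with the bed pressed down.
- cover: Grey plastic jig cover, lying right way up on the table: a slab 120 (x) x 70 (y) x 18 mm, flat underneath, about 0.22 kg. On top in the middle a grip rib 50 (x) x 20 (y) x 36 mm, its top 54 mm above the underside. A round cap (26 mm diameter, 6 mm high) marks the end with the blind hole. Origin: centre of the underside; x along its length towards the hole end, z up. It seats with its x along the jig's x and its centre over the jig's centre.
- cover_hole (a point): Centre of the blind hole's mouth in the cover's underside, directly below the round cap, 42 mm from the cover's centre along its +x. Hole 14.5 mm diameter, 18 mm deep.
- scraper: Scraper block standing on the table: a black block 96 (x) x 32 (y) x 18 mm, flat underneath, with a wooden grip rib 60 (x) x 20 (y) x 36 mm on top (rib top 54 mm above the underside), about 0.15 kg. Origin: centre of the underside, z up; it wipes along its y.
- heatsink: Bystander: dark finned heat sink 60 x 45 x 28 mm. Origin: centre of its underside.
- meter: Bystander: grey hand-held meter lying flat, 150 (x) x 75 x 40 mm. Origin: centre of its underside.
- screwdriver: Bystander: screwdriver 180 mm long lying flat along its x. Origin: below its middle.
- jar: Bystander: clear jar with black cap, 48 mm diameter, 60 mm high. Origin: centre of its underside.
- coil: Bystander: lying coil tube with square green end flanges, 116 (x) x 56 x 56 mm. Origin: centre of its underside.
- partstray: Bystander: black divided parts tray 170 (x) x 110 (y) x 35 mm. Origin: centre of its underside.
- terminal: Bystander: small grey terminal block with two black posts, 50 x 32 x 36 mm. Origin: centre of its underside.
- chip0: Loose brass chip (bar offcut) 14 x 10 x 9 mm, lying on the bed of the jig; all of the chips lie between 62 mm behind the bed's centre (jig -x) and 18 mm ahead of it, and within 32 mm of its centre line. Origin: centre of its underside.
- chip1: Loose brass chip (bar offcut) 14 x 10 x 9 mm, lying on the bed of the jig; all of the chips lie between 62 mm behind the bed's centre (jig -x) and 18 mm ahead of it, and within 32 mm of its centre line. Origin: centre of its underside.
- chip2: Loose brass chip (bar offcut) 14 x 10 x 9 mm, lying on the bed of the jig; all of the chips lie between 62 mm behind the bed's centre (jig -x) and 18 mm ahead of it, and within 32 mm of its centre line. Origin: centre of its underside.
Things that resemble listed ones, but are neither listed nor needed, are in the scene too. Leave any blue or purple look-alike of the cover alone. Leave any orange or turquoise look-alike of the scraper alone.

How it is judged:
By the outcome, as a careful person would: the job done as asked, in the order asked, and still so for the second after the job is handed in, while the arm keeps its last pose, push and grip.
It also fails if it takes over 69 s, if anything falls off the work surface, if the arm or the gripper's body presses on something with over 40 N, if the wrist force passes 120 N, or if a joint passes its speed limit or range.

### The arm

A 6-joint arm with a two-finger parallel gripper is mounted at the origin on the work surface. World frame = base frame: x ahead of the robot, y to its left, z up, the work surface at z = 0. Lengths are in m, angles in rad, forces in N, time in s.
With the tool pointing down it reaches from about 0.425 to 0.95 m from the base axis. Payload 3.5 kg.
Tool frame: the origin (TCP) lies at the very end of the fingers, on their centre line; the grasp point (between the pads) lies 19 mm behind it; z points along the fingers, y is the direction in which the jaws open and shut (so a half turn about z gives the same grasp; the last joint's range is limited). The gripper opens to 85 mm and grips with 20 to 120 N. Pads are 22 mm wide; open, the fingers measure 114 mm over their backs; the gripper's body (76 mm by 85 mm) begins 54 mm behind the grasp point. The pads swing forward as they close: fully open they stand 13 mm farther back than shut.
Start: joints at [-1.452, 0.286, 1.577, -0, 1.279, -0.15], TCP at [0.179, -0.651, 0.231] pointing down, gripper open.
Joint ranges: [-2.77, 2.77], [-0.9, 2.22], [0.21, 2.48], [-1.53, 4.67], [0.24, 2.81], [-2.84, 2.84]. Speed limits (rad/s): [2.79, 2.79, 3.14, 3.14, 3.14, 3.14].

### API

Orientations are given as a unit quaternion [x, y, z, w].
In Python, from plant import ctrl, imaging gives the robot as it stands.
- The arm moves only by the shell command python3 -m creep 'ROWS' [OPENING] [FORCE]. ROWS is JSON, one flat list of numbers, 4 for each row, row after row: the shift along the tool's x, y, z in units of 25 mm (1.0 is 25 mm), then the turn about the tool's z in units of 5 degrees (1.0 is 5 degrees). A call has 1 to 20 rows; each row is the pose to reach, as a shift and turn from the pose commanded when the call began, along the tool's axes at that moment; what a row does not reach only later rows make up. A row lasts 1/12 s, in which the tool goes at most 41.7 mm and 7.16 degrees, less where a joint would pass 70% of its speed; a pose out of reach is approached as far as the arm can. A call with a gripper value outside its range is refused whole. OPENING is the closure in counts, from 0 (fully open) to 255 (shut), set as the call begins (- or left out, the last holds). The fingers move at their own pace and stop on an object; FORCE is the grip in N (left out, the last holds). Time passes only in rows, so rows that repeat a pose let the fingers close. It gives the time, the measured TCP pose, the force and the opening at its end, in the units of the state.
- ctrl.get_state(): the state, without advancing time (a new reading comes with each control period).
- imaging.read_camera(name): name is "scene" or "top" or "wrist"; returns the picture (384x512x3 uint8, red, green, blue); there is no depth.
- imaging.camera_info(name): a dict with "intrinsics" (3x3 intrinsics, pixels), "origin" and "attitude" of the camera in the world. Camera axes: x right, y down, z forward; pixel columns grow to the right and rows downward; lengths in m; the calibration is good to about 2 mm. A picture is of the moment at which its call begins: read the wrist's pose just before it. camera_info takes no time and is no camera call; for the wrist camera it gives the pose at the moment of the call.
- ctrl.sign_off(): hands the job in, once; it reports no verdict.
Trained networks look in the newest picture that a camera, given by its name, has taken for a name from the list of things; names that differ only in an ending like _2 or _b are one class to them, and where a whole thing is asked for, a point or a joint stands for the part that bears it (a point fixed in the world has none). Each returns a list of dicts, best first, with "p" (0 to 1); they miss things now and then, are a little off and sometimes report something else, mostly with a low value. They report only what shows in the picture. A call takes as long as a camera call. They do not tell look-alikes from the thing itself.
- imaging.silhouettes(camera, name): "mask" (384x512 bool, what is visible of it) and "uv" ([column, row] in pixels, amid what is visible of it).
The state is a dict: "time": time; "qpos": joint angles; "dq": joint speeds; "joint_efforts": joint torques, N m; "eef_pos": TCP position; "tcp_rot": TCP orientation; "contact_force": force on the tool from outside, world axes, zero at the start; "wrist_torque": the same for the moment, N m; "opening": opening from 0.0 (shut) to 1.0 (fully open).
Only numpy, scipy, OpenCV 4.12 (cv2) and the standard library are available. Lean on these libraries where they do the work, as an engineer would, in place of code of your own. Each camera call takes 0.05 s, during which the arm holds its last target.

## Working session

There is one attempt and no reset: what is moved stays moved. The work goes in short steps, Python scripts to look and compute and a shell command to move; the robot and the scene stay as the last step left them, time stands still between calls to the robot, and variables do not carry over. Pictures are saved under pics/ and viewed, and the job is handed in when it is done.

```bash
ls; mkdir -p pics; cat > h.py <<'E'
import numpy as np, cv2
from plant import ctrl, imaging
from scipy.spatial.transform import Rotation as R
def snap(cam,fn):
    im=imaging.read_camera(cam); cv2.imwrite('pics/'+fn,im[:,:,::-1]); return im
def cam(c):
    i=imaging.camera_info(c); A=np.array(i['attitude'],float)
    M=A if A.shape==(3,3) else R.from_quat(A).as_matrix()
    return np.array(i['intrinsics']),np.array(i['origin']),M
def ray(c,uv,z,ci=None):
    K,o,M=ci or cam(c)
    uv=np.atleast_2d(uv).astype(float)
    d=(M@np.linalg.inv(K)@np.c_[uv,np.ones(len(uv))].T).T
    return o+d*((z-o[2])/d[:,2])[:,None]
def proj(c,P,ci=None):
    K,o,M=ci or cam(c)
    p=(K@M.T@(np.atleast_2d(P)-o).T).T
    return p[:,:2]/p[:,2:]
E
python3 - <<'E'
from h import *
for c in ("scene","top","wrist"):
    snap(c,c+"0.png"); print(c,imaging.camera_info(c))
s=ctrl.get_state(); print(s)
E
```

```text
pics
scene {'intrinsics': array([[387.92725179,   0.        , 252.14714377],
       [  0.        , 387.92725179, 193.07903069],
       [  0.        ,   0.        ,   1.        ]]), 'origin': array([ 1.21801342, -0.35889063,  0.8329132 ]), 'attitude': array([ 0.7937162 ,  0.47011086, -0.20452891, -0.32738096])}
top {'intrinsics': array([[436.46257669,   0.        , 248.6264616 ],
       [  0.        , 436.46257669, 188.63078494],
       [  0.        ,   0.        ,   1.        ]]), 'origin': array([0.45806339, 0.01843373, 1.27371725]), 'attitude': array([-0.70516058,  0.70831983, -0.02386272,  0.0214975 ])}
wrist {'intrinsics': array([[322.49044261,   0.        , 254.12803896],
       [  0.        , 322.49044261, 199.40131741],
       [  0.        ,   0.        ,   1.        ]]), 'origin': array([ 0.25010564, -0.63153859,  0.37244017]), 'attitude': array([ 0.78715127, -0.59927785, -0.08919778,  0.11533733])}
{'time': 0.15, 'qpos': array([-1.45199734e+00,  2.87013339e-01,  1.57783511e+00,  1.77745343e-05,
        1.27860063e+00, -1.50007019e-01]), 'dq': array([ 0.00027571, -0.00160203, -0.0055734 , -0.00032997,  0.00012142,
       -0.00017931]), 'joint_efforts': array([ 9.73361821e-04, -4.06603038e+01, -2.93142307e+01, -1.78386217e-04,
        3.97240045e-03, -8.16604171e-06]), 'eef_pos': array([ 0.17923407, -0.65024215,  0.23023385]), 'tcp_rot': array([ 9.90981422e-01,  1.33996120e-01,  2.29904091e-05, -9.27966824e-04]), 'contact_force': array([-0.04329269, -0.40514289, -0.48914518]), 'wrist_torque': array([ 0.05142181,  0.02410425, -0.06274919]), 'opening': 1.0000199117083384}
```

View pics/top0.png

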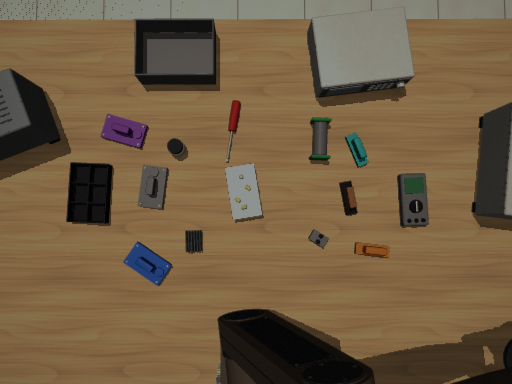

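View pics/scene0.png

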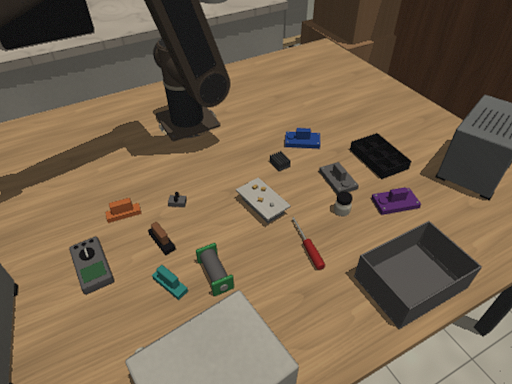

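View pics/wrist0.png

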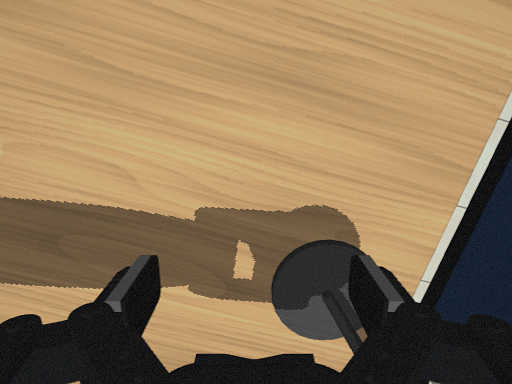

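The top view shows the jig at about (243,192) with the pin at the top end, the black scraper at (348,197) and the grey cover at (153,187). The orange, turquoise, blue and purple ones are look-alikes.

```bash
python3 - <<'E'
from h import *
im={c:snap(c,c+"1.png") for c in("top","scene")}
for c in im:
  ci=cam(c)
  for n,z in (("jig",.04),("pin",.048),("cover",.018),("cover_hole",.02),("scraper",.018),("chip0",.045)):
    for d in imaging.silhouettes(c,n)[:6]:
        m=d['mask'].astype(np.uint8)
        cn,_=cv2.findContours(m,0,1); k=max(cn,key=cv2.contourArea)
        w=ray(c,k[:,0,:],z,ci)[:,:2]
        r=cv2.minAreaRect((w*1000).astype(np.float32))
        print(c,n,round(d['p'],2),np.round(d['uv']),ray(c,d['uv'],z,ci)[0][:2].round(3),np.round(r[0]),np.round(r[1]),round(r[2],1))
t=im["top"][:,:,::-1]
cv2.imwrite('pics/tj.png',cv2.resize(t[150:230,205:285],None,fx=7,fy=7,interpolation=cv2.INTER_CUBIC))
a=cv2.resize(t[160:215,130:180],None,fx=8,fy=8,interpolation=cv2.INTER_CUBIC);b=cv2.resize(t[170:225,325:375],None,fx=8,fy=8,interpolation=cv2.INTER_CUBIC)
cv2.imwrite('pics/tcs.png',np.hstack([a[:440],b[:440]])[:, :800])
E
```

```text
top jig 0.98 [241. 186.] [0.543 0.035] [531.  30.] [149.  85.] 8.9
top cover 0.69 [124. 129.] [0.713 0.377] [710. 376.] [126.  72.] 74.2
top cover 0.57 [146. 266.] [0.32  0.306] [329. 305.] [120.  73.] 55.4
top cover 0.55 [155. 188.] [0.542 0.285] [547. 292.] [ 73. 120.] 83.3
top cover_hole 0.65 [150. 264.] [0.325 0.295] [328. 303.] [123.  75.] 56.4
top cover_hole 0.63 [152. 185.] [0.551 0.291] [547. 291.] [ 73. 120.] 83.3
top scraper 0.79 [355. 151.] [ 0.647 -0.296] [ 653. -300.] [97. 41.] 21.1
top scraper 0.79 [373. 248.] [ 0.367 -0.34 ] [ 363. -337.] [96. 32.] 83.4
top scraper 0.62 [349. 200.] [ 0.506 -0.274] [ 511. -272.] [99. 44.] 15.0
top chip0 0.39 [ 89. 191.] [0.531 0.464] [529. 465.] [119. 168.] 86.9
scene jig 0.96 [264. 203.] [0.555 0.021] [540.  25.] [162.  92.] 10.5
scene cover 0.92 [336. 176.] [0.544 0.284] [554. 286.] [ 81. 134.] 83.2
scene cover 0.92 [394. 202.] [0.718 0.363] [715. 372.] [137.  92.] 73.4
scene cover 0.65 [300. 140.] [0.333 0.291] [330. 304.] [113. 112.] 54.7
scene cover_hole 0.98 [392. 201.] [0.714 0.359] [716. 369.] [131.  89.] 74.5
scene cover_hole 0.9 [303. 139.] [0.339 0.299] [331. 305.] [118. 116.] 58.1
scene cover_hole 0.75 [336. 178.] [0.555 0.279] [556. 285.] [ 78. 130.] 83.1
scene scraper 0.69 [122. 212.] [ 0.37  -0.341] [ 358. -338.] [96. 79.] 85.0
scene scraper 0.68 [170. 283.] [ 0.66  -0.302] [ 657. -300.] [106.  39.] 21.8
scene scraper 0.6 [159. 238.] [ 0.511 -0.279] [ 515. -275.] [121.  39.] 6.8
```

View pics/tj.png

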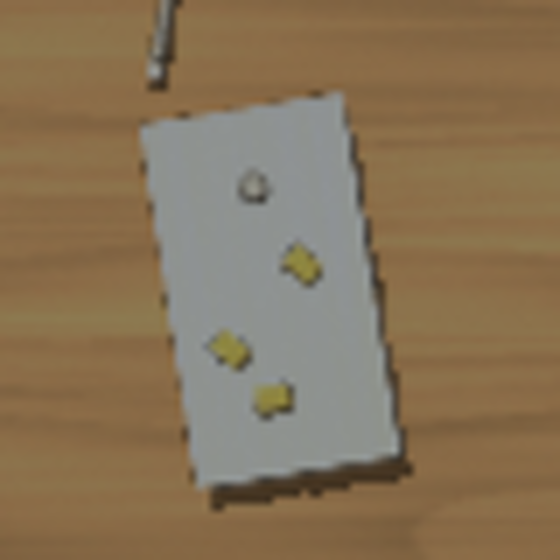

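View pics/tcs.png

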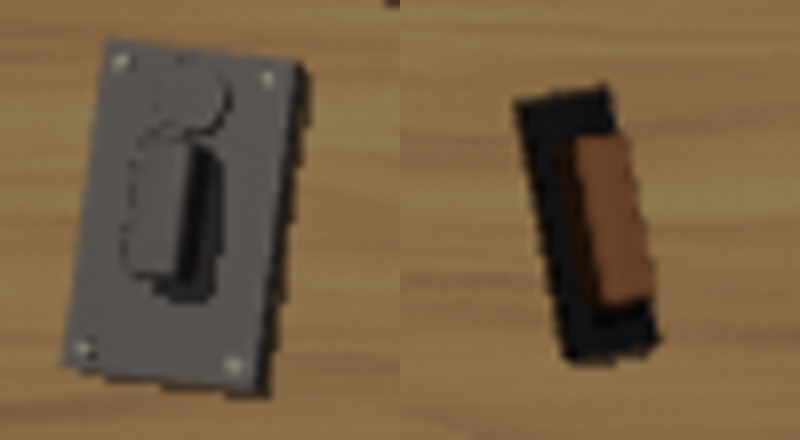

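```bash
cat >> h.py <<'E'
def yaw(s): 
    x=R.from_quat(s['tcp_rot']).as_matrix()[:,0]; return np.degrees(np.arctan2(x[1],x[0]))
def goto(x,y,z,yw=None,frm=None):
    "units from measured pose (or frm=(x,y,z,yaw)) to target"
    s=ctrl.get_state()
    p,y0=(np.array(s['eef_pos']),yaw(s)) if frm is None else (np.array(frm[:3]),frm[3])
    d=np.array([x,y,z])-p; a=np.radians(y0)
    tx=d@[np.cos(a),np.sin(a),0]; ty=d@[np.sin(a),-np.cos(a),0]
    t=0 if yw is None else -((yw-y0+90)%180-90)
    print('tool shift mm',np.round([tx*1e3,ty*1e3,-d[2]*1e3],1),'units',np.round([tx/.025,ty/.025,-d[2]/.025,t/5],2),'rows>=',max(np.linalg.norm(d)/.0417,abs(t)/7.16).round(1))
def st():
    s=ctrl.get_state(); print(round(s['time'],2),'tcp',np.round(s['eef_pos'],4),'yaw',round(yaw(s),2),'F',np.round(s['contact_force'],1),'op',round(s['opening'],3),'q6',np.round(s['qpos'][[0,5]],2))
E
python3 - <<'E'
from h import *
st()
K,o,M=cam("wrist"); s=ctrl.get_state()
print(M[:,2]); T=R.from_quat(s['tcp_rot']).as_matrix()
for z in(.0,.04,.054): print(z,T.T@(ray("wrist",[[256,150],[256,192]],z)-s['eef_pos']).T)
ci=cam("top"); 
# chips & pin from zoom (7x, origin 205,150)
for n,uv in (("c0",(302,263)),("c1",(230,350)),("c2",(273,399)),("pin",(254,186))):
    w=ray("top",[[205+(uv[0]-3)/7,150+(uv[1]-3)/7]],.048 if n=="pin" else .046)[0]
    a=np.radians(8.9); d=w[:2]-[.531,.030]
    print(n,w.round(3),"jig",(d@[np.cos(a),np.sin(a)]*1e3).round(1),(d@[-np.sin(a),np.cos(a)]*1e3).round(1))
goto(.44,-.28,.25,12)
E
```

```text
0.85 tcp [ 0.1793 -0.6507  0.2313] yaw 15.4 F [-0.7 -0.8 -0.3] op 1.002 q6 [-1.45 -0.15]
[-0.27844599 -0.07648071 -0.95740197]
0.0 [[ 0.02035937 -0.03002254]
 [ 0.00259351  0.00269116]
 [ 0.2313399   0.23134055]]
0.04 [[ 0.02603338 -0.01895353]
 [ 0.00237282  0.00246001]
 [ 0.19133983  0.1913404 ]]
0.054 [[ 0.02801929 -0.01507937]
 [ 0.00229558  0.00237911]
 [ 0.1773398   0.17734035]]
c0 [0.541 0.017 0.046] jig 8.0 -14.7
c1 [0.506 0.046 0.046] jig -22.0 19.4
c2 [0.486 0.029 0.046] jig -44.2 5.5
pin [0.572 0.036 0.048] jig 41.6 -0.5
tool shift mm [ 349.8 -288.2  -18.7] units [ 13.99 -11.53  -0.75   0.68] rows>= 10.9
```

```bash
python3 - <<'E'
from h import *
goto(.49,-.277,.25,13)
E
```

```text
tool shift mm [ 398.8 -277.8  -18.7] units [ 15.95 -11.11  -0.75   0.48] rows>= 11.7
```

```bash
python3 -m creep '[0.8,-0.55,0,0, 2,-1.4,0,0, 3.4,-2.4,0,0, 4.8,-3.3,0,0, 6.2,-4.3,-0.2,0.2, 7.6,-5.3,-0.4,0.3, 9,-6.3,-0.6,0.4, 10.4,-7.2,-0.75,0.48, 11.8,-8.2,-0.75,0.48, 13.2,-9.2,-0.75,0.48, 14.4,-10,-0.75,0.48, 15.4,-10.7,-0.75,0.48, 15.95,-11.11,-0.75,0.48, 15.95,-11.11,-0.75,0.48, 15.95,-11.11,-0.75,0.48, 15.95,-11.11,-0.75,0.48]' 0 40
python3 - <<'E'
from h import *
st(); ci=cam("wrist"); snap("wrist","w1.png"); st()
for d in imaging.silhouettes("wrist","scraper"): print(d['p'],d['uv'])
E
```

```text
time: 2.18
eef_pos: [0.4896, -0.2776, 0.2501]
tcp_rot: [0.994, 0.113, -0.0, 0.0]
contact_force: [-0.4, -0.3, 0.6]
opening: 1.003
2.18 tcp [ 0.4896 -0.2776  0.2501] yaw 12.99 F [-0.4 -0.3  0.6] op 1.003 q6 [-0.7   0.65]
2.23 tcp [ 0.4894 -0.2779  0.2501] yaw 12.94 F [-0.3  0.7 -0.5] op 1.0 q6 [-0.7   0.65]
0.9 [310.0, 35.5]
0.89 [252.8, 146.3]
0.68 [279.7, 271.0]
```

View pics/w1.png

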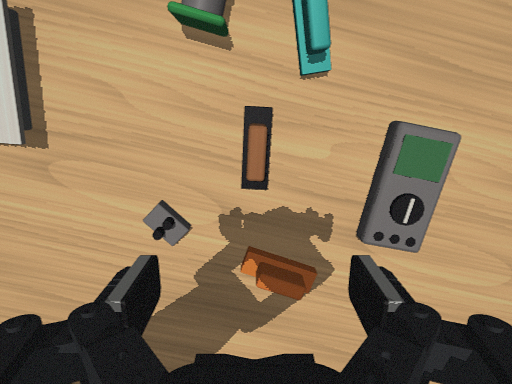

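The wrist picture shows the black scraper with its brown rib centred at about (257,150), nearly aligned with the tool. I'll fit the rib top by colour.

```bash
cat >> h.py <<'E'
def rect(c,mask,z,ci):
    cn,_=cv2.findContours(mask.astype(np.uint8),0,1); k=max(cn,key=cv2.contourArea)
    w=ray(c,k[:,0,:],z,ci)[:,:2]; r=cv2.minAreaRect((w*1000).astype(np.float32))
    b=cv2.boxPoints(r); e=[b[1]-b[0],b[2]-b[1]]; l=max(e,key=np.linalg.norm); a=np.degrees(np.arctan2(l[1],l[0]))
    a=(a+90)%180-90
    print(z,'ctr',np.round(r[0],1),'size',np.round(sorted(r[1]),1),'yaw',round(a,2)); return r[0],a
E
python3 - <<'E'
from h import *
ci=cam("wrist"); im=cv2.imread('pics/w1.png'); hsv=cv2.cvtColor(im,cv2.COLOR_BGR2HSV)
roi=np.zeros(im.shape[:2],bool); roi[95:200,230:285]=1
print(hsv[150,257],hsv[112,255],hsv[150,230])
v=hsv[:,:,2].astype(int)
body=roi&(v<60)
h=hsv[:,:,0]
rib=roi&(v>=60)&(v<150)
imaging.read_camera
from scipy import ndimage as nd
L,n=nd.label(rib); lab=L[150,257]; rib=L==lab; print(rib.sum(),body.sum())
rect("wrist",rib,.054,ci)
rect("wrist",body|rib,.018,ci)
E
```

```text
[ 13 148 148] [173  21  49] [ 16 112 198]
711 1127
0.054 ctr [ 512.1 -275.4] size [19.9 60.2] yaw 9.93
0.018 ctr [ 510.9 -276. ] size [31.  94.9] yaw 9.94
```

```bash
python3 - <<'E'
from h import *
goto(.5115,-.2757,.024,9.9)
E
```

```text
tool shift mm [ 22.2   2.6 226.1] units [0.89 0.1  9.04 0.6 ] rows>= 5.4
```

```bash
python3 -m creep '[0.4,0.05,0.6,0.3, 0.89,0.1,1.8,0.6, 0.89,0.1,3.2,0.6, 0.89,0.1,4.6,0.6, 0.89,0.1,6,0.6, 0.89,0.1,7.2,0.6, 0.89,0.1,8.2,0.6, 0.89,0.1,8.8,0.6, 0.89,0.1,9.04,0.6, 0.89,0.1,9.04,0.6, 0.89,0.1,9.04,0.6]' 0 60
python3 -m creep '[0,0,0,0, 0,0,0,0, 0,0,0,0, 0,0,0,0, 0,0,0,0, 0,0,0,0, 0,0,0,0, 0,0,0,0, 0,0,0,0, 0,0,0,0]' 255 60
python3 - <<'E'
from h import *
st(); snap("wrist","w2.png"); st()
E
```

```text
time: 3.2
eef_pos: [0.5123, -0.2756, 0.0248]
tcp_rot: [0.996, 0.087, 0.0, 0.0]
contact_force: [-0.1, 0.1, 0.4]
opening: 0.997
time: 4.03
eef_pos: [0.5127, -0.2748, 0.0247]
tcp_rot: [0.996, 0.087, 0.0, 0.0]
contact_force: [0.6, 0.1, 5.4]
opening: 0.229
4.03 tcp [ 0.5127 -0.2748  0.0247] yaw 10.01 F [0.6 0.1 5.4] op 0.229 q6 [-0.67  0.73]
4.08 tcp [ 0.5127 -0.2748  0.0247] yaw 10.01 F [-1.4  0.2  4.6] op 0.224 q6 [-0.67  0.73]
```

View pics/w2.png

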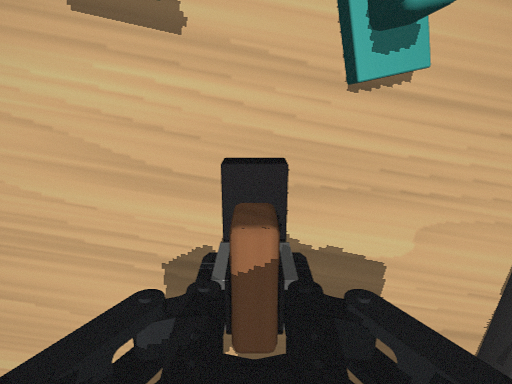

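Gripped: opening 0.23, which is about 20 mm, and the rib sits centred between the pads at (255,280). Next I lift and carry it to the far side of the chips.

```bash
python3 - <<'E'
from h import *
goto(.5054,.0766,.134,9)
E
```

```text
tool shift mm [  53.9 -347.4 -109.3] units [  2.16 -13.89  -4.37   0.2 ] rows>= 8.8
```

```bash
python3 -m creep '[0,0,-0.4,0, 0,0,-1.2,0, 0,0,-2.4,0, 0,-0.4,-3.6,0, 0.2,-1.4,-4.37,0.2, 0.4,-2.6,-4.37,0.2, 0.6,-4,-4.37,0.2, 0.8,-5.4,-4.37,0.2, 1,-6.8,-4.37,0.2, 1.3,-8.2,-4.37,0.2, 1.5,-9.6,-4.37,0.2, 1.7,-11,-4.37,0.2, 1.9,-12.2,-4.37,0.2, 2.1,-13.2,-4.37,0.2, 2.16,-13.75,-4.37,0.2, 2.16,-13.89,-4.37,0.2, 2.16,-13.89,-4.37,0.2, 2.16,-13.89,-4.37,0.2]' 255 60
python3 - <<'E'
from h import *
st(); snap("wrist","w3.png");snap("scene","s3.png"); st()
E
```

```text
time: 5.58
eef_pos: [0.5045, 0.0764, 0.1328]
tcp_rot: [0.997, 0.079, -0.001, 0.0]
contact_force: [0.5, -0.8, -2.5]
opening: 0.224
5.58 tcp [0.5045 0.0764 0.1328] yaw 9.01 F [ 0.5 -0.8 -2.5] op 0.224 q6 [-0.05  1.37]
5.68 tcp [0.5049 0.0759 0.1331] yaw 8.93 F [ 0.2  0.4 -2.2] op 0.219 q6 [-0.05  1.37]
```

View pics/w3.png

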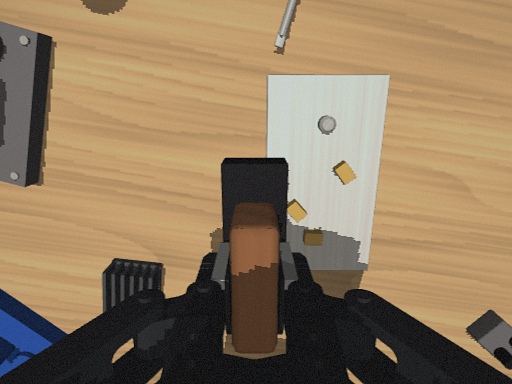

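View pics/s3.png

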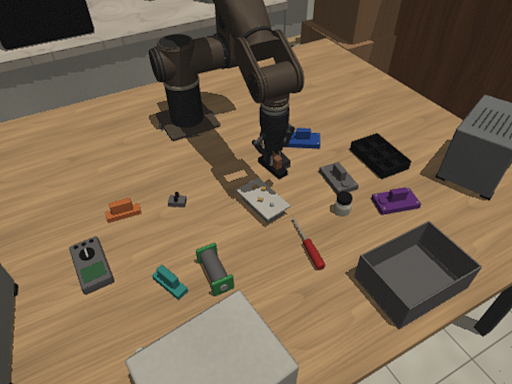

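The wrist picture shows the bed with corners near (268,75), (389,75) and (368,270), the pin at (327,124) and chips at (345,173), (297,211) and (313,237). The scraper hangs to their left.

```bash
python3 - <<'E'
from h import *
ci=cam("wrist")
w=ray("wrist",[(268,75),(389,75),(368,269)],.04,ci)[:,:2]*1e3
p=ray("wrist",[(327,124)],.048,ci)[0,:2]*1e3
ch=ray("wrist",[(345,172),(297,210),(313,236)],.046,ci)[:,:2]*1e3
print(w.round(1),p.round(1),ch.round(1))
print(np.linalg.norm(w[1]-w[0]),np.linalg.norm(w[2]-w[1]))
v=w[1]-w[2]; a=np.arctan2(v[1],v[0]); u=w[0]-w[1]; a2=np.arctan2(u[1],u[0])-np.pi/2
print(np.degrees([a,a2])); c=(w[0]+w[2])/2
a=a2=(a+a2)/2; ex=np.array([np.cos(a),np.sin(a)]);ey=np.array([-ex[1],ex[0]])
print('ctr',c,'ctr from pin',p-42*ex, [ (d@ex,d@ey) for d in ch-c])
t=np.array(ctrl.get_state()['eef_pos'][:2])*1e3-c; print('tcp in jig',t@ex,t@ey)
E
```

```text
[[596.5  80.1]
 [609.3  -1.4]
 [463.3 -25.2]] [571.1  35. ] [[539.9  14.2]
 [506.   42.9]
 [487.2  26.7]]
82.57879592634077 147.97418822780125
[9.24686104 8.94113115]
ctr [529.85986694  27.4567868 ] ctr from pin [529.58385858  28.35857545] [(np.float64(7.790169201501876), np.float64(-14.66567543285929)), (np.float64(-21.154052999857747), np.float64(19.047663137765163)), (np.float64(-42.28633837101076), np.float64(5.98783231621922))]
tcp in jig -16.951695655900746 51.72280526537497
```

```bash
python3 -m creep '[0,0,0.4,0, 0,0,1,0, 0,0,1.7,0, 0,0,2.2,0, 0,0,2.5,0, 0,0,2.6,0, 0,0,2.6,0, 0,0,2.6,0]'
python3 -m creep '[0,0,0.04,0, 0,0,0.08,0, 0,0,0.12,0, 0,0,0.12,0, 0,0,0.12,0]'
python3 -m creep '[0,0,0.03,0, 0,0,0.03,0, 0,0,0.03,0]'
```

```text
time: 6.35
eef_pos: [0.5056, 0.0766, 0.0687]
tcp_rot: [0.997, 0.078, 0.0, 0.0]
contact_force: [-0.8, 0.1, -1.3]
opening: 0.223
time: 6.77
eef_pos: [0.5052, 0.0769, 0.0655]
tcp_rot: [0.997, 0.079, 0.0, 0.0]
contact_force: [0.3, 0.3, -1.9]
opening: 0.221
time: 7.02
eef_pos: [0.5052, 0.0769, 0.0647]
tcp_rot: [0.997, 0.078, 0.0, 0.0]
contact_force: [0.6, 0.5, -1.3]
opening: 0.223
```

```bash
python3 -m creep '[0,0,0.03,0, 0,0,0.03,0, 0,0,0.03,0]'
python3 -m creep '[0,0,0.03,0, 0,0,0.03,0, 0,0,0.03,0]'
```

```text
time: 7.27
eef_pos: [0.5053, 0.0769, 0.0647]
tcp_rot: [0.997, 0.079, -0.0, -0.0]
contact_force: [-3.8, 0.4, 5.4]
opening: 0.223
time: 7.52
eef_pos: [0.5053, 0.0769, 0.064]
tcp_rot: [0.997, 0.079, -0.0, -0.0]
contact_force: [-2.8, 0.1, 5.6]
opening: 0.221
```

```bash
python3 -m creep '[0,0,-0.03,0, 0,0.1,-0.03,0, 0,0.3,-0.03,0, 0,0.55,-0.03,0, 0,0.8,-0.03,0, 0,1.05,-0.03,0, 0,1.3,-0.03,0, 0,1.55,-0.03,0, 0,1.8,-0.03,0, 0,2.05,-0.03,0, 0,2.3,-0.03,0, 0,2.3,-0.03,0]'
python3 - <<'E'
from h import *
st(); snap("wrist","w4.png")
E
```

```text
time: 8.52
eef_pos: [0.5152, 0.0193, 0.0647]
tcp_rot: [0.997, 0.078, 0.001, 0.0]
contact_force: [-0.2, 1.8, 4.9]
opening: 0.221
8.52 tcp [0.5152 0.0193 0.0647] yaw 8.94 F [-0.2  1.8  4.9] op 0.221 q6 [-0.16  1.25]
```

View pics/w4.png

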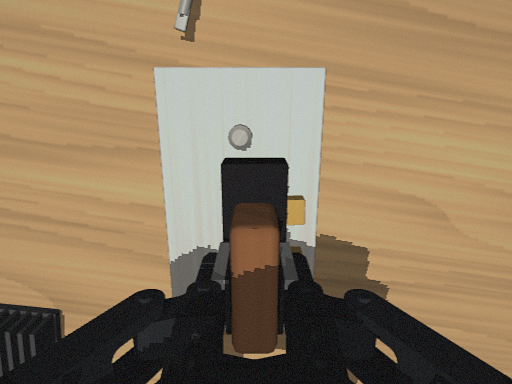

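The chips are being pushed ahead of the scraper, at (296,211) and (295,250), and the scraper's front end is clear of the pin. I continue over the edge.

```bash
python3 -m creep '[0,0.2,0,0, 0,0.4,0,0, 0,0.65,0,0, 0,0.9,0,0, 0,1.15,0,0, 0,1.4,0,0, 0,1.6,0,0, 0,1.8,0,0, 0,2,0,0, 0,2.2,0,0, 0,2.4,0,0, 0,2.4,0,0, 0,2.4,0,0]'
python3 -m creep '[0,0,-0.4,0, 0,0,-1.2,0, 0,0,-2,0, 0,0,-2.8,0, 0,0,-2.8,0, 0,0,-2.8,0]'
python3 - <<'E'
from h import *
st(); snap("wrist","w5.png"); im=snap("top","t5.png"); 
cv2.imwrite('pics/t5z.png',cv2.resize(im[130:260,180:340,::-1],None,fx=4,fy=4,interpolation=cv2.INTER_CUBIC))
E
```

```text
time: 9.65
eef_pos: [0.5227, -0.0396, 0.0628]
tcp_rot: [0.997, 0.078, -0.001, 0.0]
contact_force: [-0.4, 0.5, -2.4]
opening: 0.225
time: 10.15
eef_pos: [0.5243, -0.0394, 0.1352]
tcp_rot: [0.997, 0.079, 0.002, 0.001]
contact_force: [-0.3, -0.3, -2.0]
opening: 0.225
10.15 tcp [ 0.5243 -0.0394  0.1352] yaw 9.02 F [-0.3 -0.3 -2. ] op 0.225 q6 [-0.27  1.15]
```

View pics/w5.png

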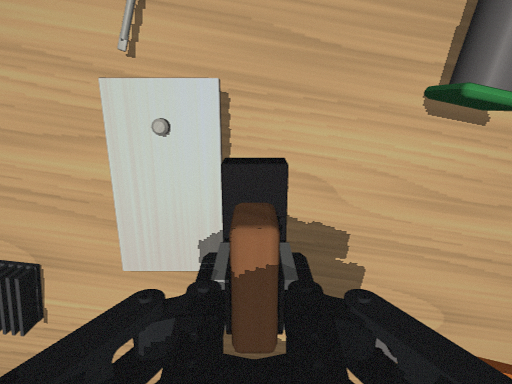

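View pics/t5z.png

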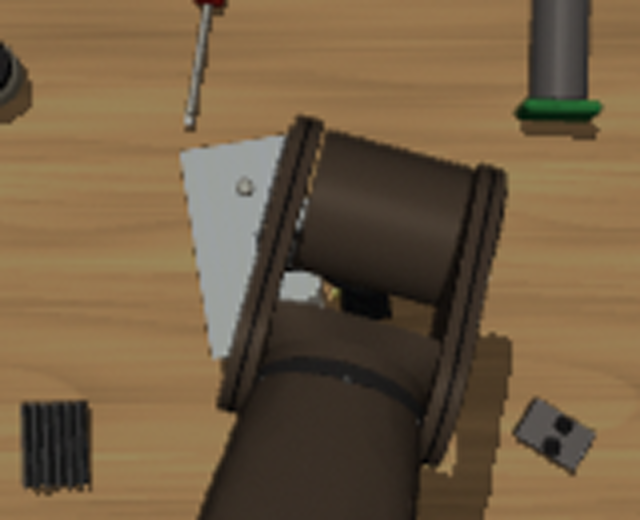

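The bed looks clear, with only the pin showing at (160,127). I take the scraper back to where it stood.

```bash
python3 - <<'E'
from h import *
goto(.5120,-.2757,.029,10)
E
```

```text
tool shift mm [-47.4 232.3 103.6] units [-1.9   9.29  4.14 -0.2 ] rows>= 6.2
```

```bash
python3 -m creep '[-0.1,0.4,0,0, -0.3,1.3,0,0, -0.5,2.5,0,0, -0.8,3.8,0,0, -1,5.1,0,0, -1.3,6.4,0,0, -1.5,7.6,0.2,-0.2, -1.7,8.6,0.8,-0.2, -1.9,9.1,1.6,-0.2, -1.9,9.29,2.4,-0.2, -1.9,9.29,3.1,-0.2, -1.9,9.29,3.7,-0.2, -1.9,9.29,4.05,-0.2, -1.9,9.29,4.14,-0.2, -1.9,9.29,4.14,-0.2]'
python3 -m creep '[0,0,0.06,0, 0,0,0.12,0, 0,0,0.18,0, 0,0,0.18,0]'
python3 - <<'E'
from h import *
st()
E
```

```text
time: 11.5
eef_pos: [0.512, -0.2757, 0.0289]
tcp_rot: [0.996, 0.087, -0.001, -0.001]
contact_force: [-0.1, -0.3, -1.8]
opening: 0.218
time: 11.83
eef_pos: [0.5132, -0.2761, 0.0263]
tcp_rot: [0.996, 0.087, 0.0, 0.0]
contact_force: [-0.1, 0.4, -2.4]
opening: 0.223
11.83 tcp [ 0.5132 -0.2761  0.0263] yaw 10.02 F [-0.1  0.4 -2.4] op 0.223 q6 [-0.67  0.73]
```

```bash
python3 -m creep '[0,0,0.05,0, 0,0,0.05,0, 0,0,0.05,0]'
python3 -m creep '[0,0,0.03,0, 0,0,0.03,0, 0,0,0.03,0]'
```

```text
time: 12.08
eef_pos: [0.513, -0.276, 0.0248]
tcp_rot: [0.996, 0.087, 0.0, 0.0]
contact_force: [0.1, -0.8, -1.2]
opening: 0.223
time: 12.33
eef_pos: [0.513, -0.276, 0.0247]
tcp_rot: [0.996, 0.087, -0.0, -0.0]
contact_force: [-3.0, 1.2, 5.9]
opening: 0.225
```

```bash
python3 -m creep '[0,0,0,0, 0,0,0,0, 0,0,0,0, 0,0,0,0, 0,0,0,0, 0,0,0,0]' 0
python3 -m creep '[0,0,-0.4,0, 0,0,-1.2,0, 0,0,-2.4,0, 0,0,-3.6,0, 0,0,-4.6,0, 0,0,-5.2,0, 0,0,-5.4,0, 0,0,-5.4,0]'
python3 - <<'E'
from h import *
st(); snap("wrist","w6.png"); im=snap("top","t6.png")
cv2.imwrite('pics/t6z.png',cv2.resize(im[130:260,180:380,::-1],None,fx=4,fy=4,interpolation=cv2.INTER_CUBIC))
goto(.53,.285,.25,-6.7)
E
```

```text
time: 12.83
eef_pos: [0.5129, -0.276, 0.0237]
tcp_rot: [0.996, 0.087, 0.0, 0.0]
contact_force: [0.1, 0.0, -0.0]
opening: 0.998
time: 13.5
eef_pos: [0.5138, -0.2767, 0.1613]
tcp_rot: [0.996, 0.087, 0.002, 0.001]
contact_force: [0.6, 0.7, -0.4]
opening: 0.998
13.5 tcp [ 0.5138 -0.2767  0.1613] yaw 10.0 F [ 0.6  0.7 -0.4] op 0.998 q6 [-0.67  0.73]
tool shift mm [ 114.8 -549.   -92.1] units [  4.59 -21.96  -3.68   3.34] rows>= 13.6
```

View pics/w6.png

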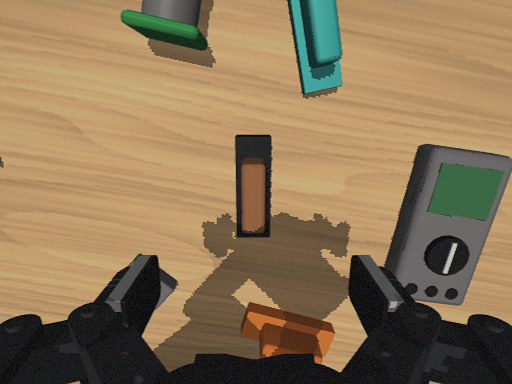

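View pics/t6z.png

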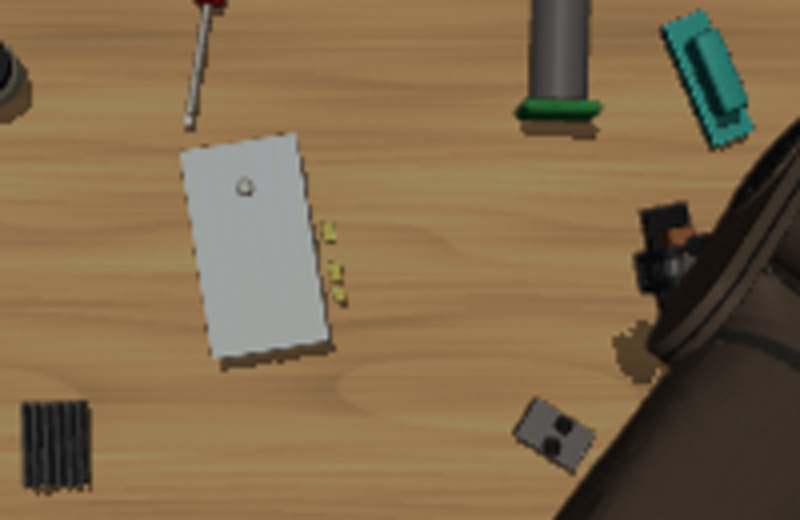

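All three chips lie on the table right of the jig, at about (329,232), (335,271) and (340,296) in the zoom. The bed is bare and the scraper stands on the table. Next, the cover.

```bash
python3 -m creep '[0.1,-0.5,-0.3,0, 0.3,-1.6,-1,0, 0.6,-3,-2,0, 0.9,-4.5,-3,0, 1.2,-6,-3.68,0, 1.5,-7.5,-3.68,0.4, 1.8,-9,-3.68,0.8, 2.1,-10.5,-3.68,1.2, 2.4,-12,-3.68,1.6, 2.7,-13.5,-3.68,2, 3,-15,-3.68,2.4, 3.3,-16.5,-3.68,2.8, 3.7,-18,-3.68,3.2, 4,-19.5,-3.68,3.34, 4.3,-20.8,-3.68,3.34, 4.5,-21.6,-3.68,3.34, 4.59,-21.96,-3.68,3.34, 4.59,-21.96,-3.68,3.34, 4.59,-21.96,-3.68,3.34]' 0
python3 - <<'E'
from h import *
st(); ci=cam("wrist"); im=snap("wrist","w7.png"); st()
for d in imaging.silhouettes("wrist","cover"):
    print(d['p'],d['uv']); 
    if d['p']>.4: rect("wrist",d['mask'],.018,ci)
E
```

```text
time: 15.18
eef_pos: [0.5298, 0.2843, 0.2499]
tcp_rot: [0.998, -0.058, -0.001, 0.001]
contact_force: [0.2, -0.4, -0.6]
opening: 0.997
15.18 tcp [0.5298 0.2843 0.2499] yaw -6.66 F [ 0.2 -0.4 -0.6] op 0.997 q6 [0.32 2.01]
15.23 tcp [0.5301 0.2837 0.2501] yaw -6.72 F [ 0.2 -0.8 -0.8] op 1.001 q6 [0.32 2.01]
0.78 [245.6, 153.3]
0.018 ctr [545.5 290.9] size [ 71.3 120.9] yaw -6.95
0.6 [255.5, 311.4]
0.018 ctr [329.5 302.3] size [ 81.5 125. ] yaw 55.73
0.55 [145.9, 21.6]
0.018 ctr [697.1 378.2] size [ 52.9 122.3] yaw 75.27
```

View pics/w7.png

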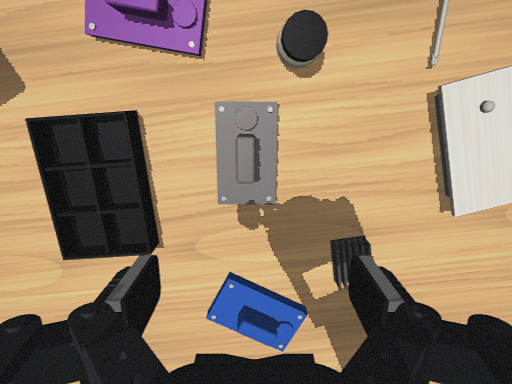

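The grey cover is at (247,153), its cap at (246,118) on the +x end, and the rib is aligned with the tool. I check the rib against the predicted projection.

```bash
python3 - <<'E'
from h import *
ci=cam("wrist"); a=np.radians(-6.9)
c=np.array([.5455,.2909]); ex=np.array([np.cos(a),np.sin(a)]); ey=np.array([-ex[1],ex[0]])
f=lambda x,y,z:np.r_[c+x*ex+y*ey,z]
im=cv2.imread('pics/w7.png')
k=4; big=cv2.resize(im[90:215,200:295],None,fx=k,fy=k,interpolation=cv2.INTER_CUBIC)
def dr(P,col):
    uv=proj("wrist",np.array(P),ci); uv=((uv-[200,90]+.5)*k).astype(np.int32); cv2.polylines(big,[uv],True,col,1)
for z,L,W,col in((.018,60,35,(0,0,255)),(.054,25,10,(0,255,0))):
    dr([f(L/1e3*i,W/1e3*j,z) for i,j in((1,1),(1,-1),(-1,-1),(-1,1))],col)
t=np.linspace(0,6.28,40); dr([f(.042+.013*np.cos(q),.013*np.sin(q),.024) for q in t],(255,0,0))
cv2.imwrite('pics/w7z.png',big); goto(.5455,.2909,.024,-6.9)
E
```

```text
tool shift mm [ 14.1  -9.3 226.4] units [ 0.57 -0.37  9.06  0.03] rows>= 5.4
```

View pics/w7z.png

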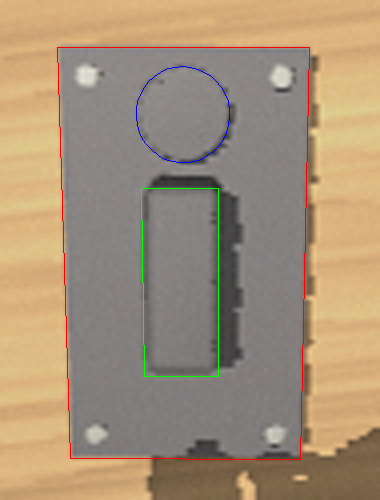

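```bash
python3 -m creep '[0.2,-0.1,0.6,0, 0.57,-0.37,1.8,0, 0.57,-0.37,3.2,0, 0.57,-0.37,4.6,0, 0.57,-0.37,6,0, 0.57,-0.37,7.2,0, 0.57,-0.37,8.2,0, 0.57,-0.37,8.8,0, 0.57,-0.37,9.06,0, 0.57,-0.37,9.06,0, 0.57,-0.37,9.06,0, 0.57,-0.37,9.06,0]' 0 80
python3 - <<'E'
from h import *
st()
E
python3 -m creep '[0,0,0,0, 0,0,0,0, 0,0,0,0, 0,0,0,0, 0,0,0,0, 0,0,0,0, 0,0,0,0, 0,0,0,0, 0,0,0,0, 0,0,0,0]' 255 80
python3 - <<'E'
from h import *
st()
E
```

```text
time: 16.28
eef_pos: [0.5473, 0.292, 0.0263]
tcp_rot: [0.998, -0.059, 0.002, -0.001]
contact_force: [-0.5, -0.8, 0.3]
opening: 0.996
16.28 tcp [0.5473 0.292  0.0263] yaw -6.74 F [-0.5 -0.8  0.3] op 0.996 q6 [0.33 2.02]
time: 17.12
eef_pos: [0.5461, 0.2922, 0.0248]
tcp_rot: [0.998, -0.058, 0.0, -0.0]
contact_force: [-0.6, 0.5, 3.5]
opening: 0.221
17.12 tcp [0.5461 0.2922 0.0248] yaw -6.69 F [-0.6  0.5  3.5] op 0.221 q6 [0.33 2.02]
```

```bash
python3 - <<'E'
from h import *
goto(.5468,.031,.12,9.1)
E
```

```text
tool shift mm [ 31.2 259.4 -95.2] units [ 1.25 10.37 -3.81 -3.16] rows>= 6.7
```

```bash
python3 -m creep '[0,0,-0.3,0, 0,0,-1,0, 0,0,-2,0, 0,0.1,-3,0, 0.1,0.5,-3.6,0, 0.2,1.4,-3.81,-0.4, 0.3,2.6,-3.81,-0.8, 0.5,3.9,-3.81,-1.2, 0.6,5.2,-3.81,-1.6, 0.8,6.5,-3.81,-2, 0.9,7.8,-3.81,-2.4, 1.1,8.9,-3.81,-2.8, 1.2,9.7,-3.81,-3.1, 1.25,10.2,-3.81,-3.16, 1.25,10.37,-3.81,-3.16, 1.25,10.37,-3.81,-3.16, 1.25,10.37,-3.81,-3.16, 1.25,10.37,-3.81,-3.16]' 255 80
python3 - <<'E'
from h import *
st(); snap("wrist","w8.png");  snap("scene","s8.png"); st()
E
```

```text
time: 18.62
eef_pos: [0.5462, 0.0319, 0.1193]
tcp_rot: [0.997, 0.08, -0.0, -0.0]
contact_force: [0.6, -0.0, -1.7]
opening: 0.217
18.62 tcp [0.5462 0.0319 0.1193] yaw 9.15 F [ 0.6 -0.  -1.7] op 0.217 q6 [-0.13  1.28]
18.72 tcp [0.5464 0.032  0.1195] yaw 9.18 F [-1.  -0.1 -2.1] op 0.219 q6 [-0.13  1.28]
```

View pics/w8.png

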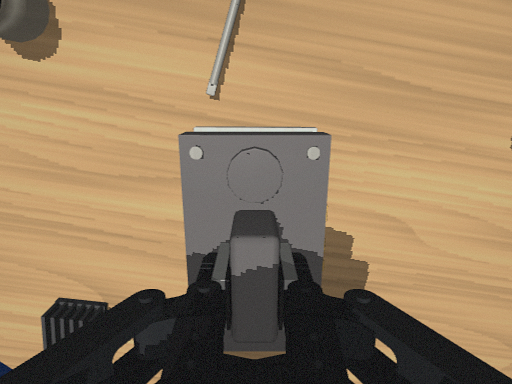

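View pics/s8.png

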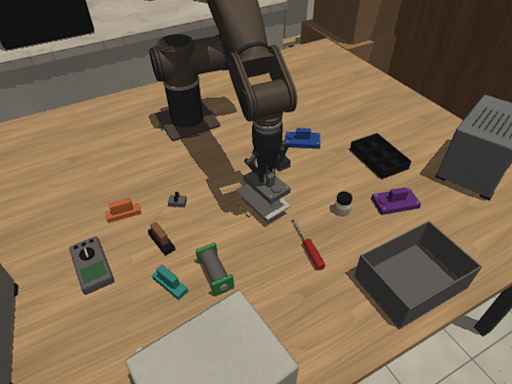

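The cover is held level with its cap centred at about (255,175). The bed's far edge shows at (194–317, 127). I compute the cover's offset from the jig.

```bash
python3 - <<'E'
from h import *
im=cv2.imread('pics/w8.png'); k=4
cv2.imwrite('pics/w8z.png',cv2.resize(im[115:215,165:345],None,fx=k,fy=k,interpolation=cv2.INTER_CUBIC))
ci=cam("wrist"); s=ctrl.get_state(); zu=s['eef_pos'][2]-.0248
print(zu)
T=s['eef_pos'][:2]; a=np.radians(yaw(s)); ex=np.array([np.cos(a),np.sin(a)]); ey=np.array([-ex[1],ex[0]])
def show(n,uv,z):
    w=ray("wrist",uv,z,ci)[:,:2]; d=(w-T)*1e3
    print(n,(w*1e3).round(1).tolist(),'rel tcp',np.c_[d@ex,d@ey].round(1).tolist())
show("cap",[(255,175)],zu+.024)
show("screws",[(196,153),(314,153)],zu+.018)
show("jigfar",[(194,127),(317,127)],.04)
E
```

```text
0.09465111004727801
cap [[587.8, 37.7]] rel tcp [[41.8, -0.9]]
screws [[592.4, 66.1], [601.1, 12.2]] rel tcp [[50.9, 26.4], [50.9, -28.2]]
jigfar [[596.7, 80.6], [609.9, -1.1]] rel tcp [[57.4, 40.0], [57.4, -42.7]]
```

View pics/w8z.png

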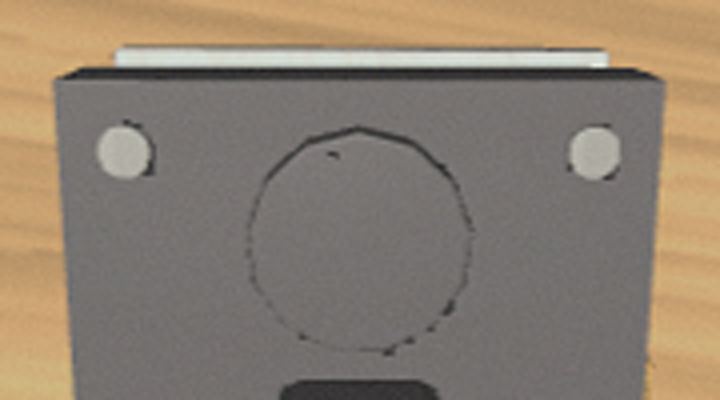

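```bash
python3 -m creep '[0,0,0.3,0, 0,0,0.8,0, 0,0,1.3,0, 0,0,1.6,0, 0,0,1.7,0, 0,0,1.75,0, 0,0,1.75,0, 0,0,1.75,0]'
python3 -m creep '[0,0,0.04,0, 0,0,0.08,0, 0,0,0.08,0, 0,0,0.08,0]'
python3 - <<'E'
from h import *
st()
E
python3 -m creep '[0,0,0.03,0, 0,0,0.03,0, 0,0,0.03,0]'
```

```text
time: 19.38
eef_pos: [0.547, 0.0309, 0.0761]
tcp_rot: [0.997, 0.079, 0.0, 0.0]
contact_force: [0.2, 0.2, -2.3]
opening: 0.225
time: 19.72
eef_pos: [0.5467, 0.0309, 0.0741]
tcp_rot: [0.997, 0.079, 0.0, 0.0]
contact_force: [-0.1, 0.1, -0.7]
opening: 0.221
19.72 tcp [0.5467 0.0309 0.0741] yaw 9.1 F [-0.1  0.1 -0.7] op 0.221 q6 [-0.13  1.28]
time: 19.97
eef_pos: [0.5465, 0.031, 0.073]
tcp_rot: [0.997, 0.079, -0.0, -0.0]
contact_force: [-0.4, -0.1, -1.4]
opening: 0.217
```

```bash
python3 -m creep '[0,0,0.03,0, 0,0,0.03,0, 0,0,0.03,0]'
python3 -m creep '[0,0,0.03,0, 0,0,0.03,0, 0,0,0.03,0]'
```

```text
time: 20.22
eef_pos: [0.5467, 0.031, 0.0726]
tcp_rot: [0.997, 0.079, 0.0, 0.0]
contact_force: [-0.5, 0.7, 0.8]
opening: 0.222
time: 20.47
eef_pos: [0.5467, 0.031, 0.0726]
tcp_rot: [0.997, 0.079, -0.0, 0.0]
contact_force: [-2.8, -0.3, 4.8]
opening: 0.221
```

Contact at TCP z 0.0726, so the underside is at 47.8 mm, on the pin nose. Now I slide along jig −x.

```bash
python3 -m creep '[-0.05,0,0,0, -0.12,0,0,0, -0.2,0,0,0, -0.28,0,0,0, -0.35,0,0,0, -0.4,0,0,0, -0.4,0,0,0]'
python3 -m creep '[-0.05,0,0,0, -0.1,0,0,0, -0.15,0,0,0, -0.2,0,0.02,0, -0.2,0,0.02,0]'
python3 -m creep '[-0.04,0,0,0, -0.08,0,0.02,0, -0.08,0,0.02,0, -0.08,0,0.02,0]'
python3 - <<'E'
from h import *
st(); snap("wrist","w9.png")
E
```

```text
time: 21.05
eef_pos: [0.5375, 0.0292, 0.0724]
tcp_rot: [0.997, 0.079, 0.001, 0.0]
contact_force: [3.2, -0.3, 3.5]
opening: 0.222
time: 21.47
eef_pos: [0.5284, 0.0288, 0.0688]
tcp_rot: [0.997, 0.08, -0.004, -0.001]
contact_force: [0.8, 0.2, -1.3]
opening: 0.219
time: 21.8
eef_pos: [0.5285, 0.0284, 0.0697]
tcp_rot: [0.997, 0.079, -0.002, -0.0]
contact_force: [0.4, 0.6, -2.7]
opening: 0.219
21.8 tcp [0.5285 0.0284 0.0697] yaw 9.11 F [ 0.4  0.6 -2.7] op 0.219 q6 [-0.14  1.27]
```

View pics/w9.png

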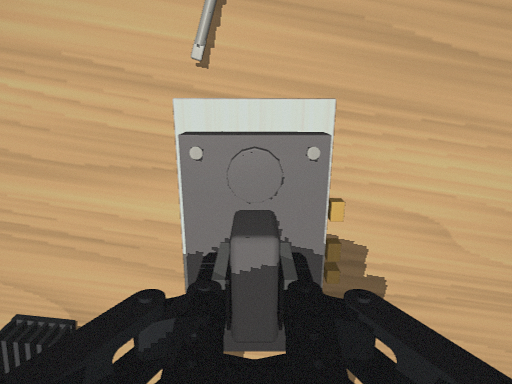

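The cover has dropped 3 mm, so its underside is at about 45 mm, below the nose. The picture shows it square over the bed, cap at (255,175), bed far edge at (174–336, 99). I check the alignment numerically.

```bash
python3 - <<'E'
from h import *
ci=cam("wrist"); s=ctrl.get_state(); zu=s['eef_pos'][2]-.0248
T=s['eef_pos'][:2]; a=np.radians(yaw(s)); ex=np.array([np.cos(a),np.sin(a)]); ey=np.array([-ex[1],ex[0]])
def show(n,uv,z):
    w=ray("wrist",uv,z,ci)[:,:2]; d=(w-T)*1e3
    print(n,(w*1e3).round(1).tolist(),'rel tcp',np.c_[d@ex,d@ey].round(1).tolist())
show("cap",[(255,175)],zu+.024)
show("jigfar",[(174,99),(336,99)],.04)
E
```

```text
cap [[570.1, 34.0]] rel tcp [[41.8, -0.9]]
jigfar [[596.2, 80.0], [609.3, -1.4]] rel tcp [[74.8, 40.3], [74.8, -42.1]]
```

Centred: cap and bed centre agree to within 0.5 mm. Pressing down.

```bash
python3 -m creep '[0,0,0.06,0, 0,0,0.12,0, 0,0,0.18,0, 0,0,0.18,0, 0,0,0.18,0]'
python3 -m creep '[0,0,0.06,0, 0,0,0.12,0, 0,0,0.18,0, 0,0,0.18,0, 0,0,0.18,0]'
```

```text
time: 22.27
eef_pos: [0.5295, 0.0283, 0.0658]
tcp_rot: [0.997, 0.079, -0.0, -0.0]
contact_force: [0.7, 0.4, -2.5]
opening: 0.219
time: 22.68
eef_pos: [0.5301, 0.0282, 0.0632]
tcp_rot: [0.997, 0.079, -0.0, 0.0]
contact_force: [-4.3, 0.8, 7.5]
opening: 0.221
```

```bash
python3 -m creep '[0,0,0.05,0, 0,0,0.1,0, 0,0,0.15,0, 0,0,0.15,0, 0,0,0.15,0]'
python3 -m creep '[0,0,0.04,0, 0,0,0.08,0, 0,0,0.1,0, 0,0,0.1,0, 0,0,0.1,0]'
```

```text
time: 23.1
eef_pos: [0.5301, 0.0282, 0.06]
tcp_rot: [0.997, 0.079, -0.0, 0.0]
contact_force: [-5.5, 0.6, 10.5]
opening: 0.222
time: 23.52
eef_pos: [0.5301, 0.0282, 0.0579]
tcp_rot: [0.997, 0.079, -0.001, 0.0]
contact_force: [-7.5, -0.0, 13.3]
opening: 0.219
```

```bash
python3 -m creep '[0,0,0.03,0, 0,0,0.06,0, 0,0,0.06,0, 0,0,0.06,0]'
python3 -m creep '[0,0,0.03,0, 0,0,0.05,0, 0,0,0.05,0, 0,0,0.05,0]'
```

```text
time: 23.85
eef_pos: [0.5301, 0.0282, 0.0567]
tcp_rot: [0.997, 0.079, -0.001, 0.0]
contact_force: [-7.7, -0.5, 14.2]
opening: 0.219
time: 24.18
eef_pos: [0.5301, 0.0282, 0.0566]
tcp_rot: [0.997, 0.08, -0.001, 0.0]
contact_force: [-11.0, 0.0, 20.6]
opening: 0.224
```

```bash
python3 -m creep '[0,0,0.03,0, 0,0,0.03,0, 0,0,0.03,0, 0,0,0.03,0, 0,0,0.03,0, 0,0,0.03,0]'
python3 - <<'E'
from h import *
st(); snap("wrist","w10.png"); im=snap("scene","s10.png"); st()
cv2.imwrite('pics/s10z.png',cv2.resize(im[130:290,130:310,::-1],None,fx=4,fy=3.75,interpolation=cv2.INTER_CUBIC)[:600])
E
```

```text
time: 24.68
eef_pos: [0.5302, 0.0282, 0.0566]
tcp_rot: [0.997, 0.08, -0.001, 0.0]
contact_force: [-13.7, 1.0, 24.4]
opening: 0.216
24.68 tcp [0.5302 0.0282 0.0566] yaw 9.14 F [-13.7   1.   24.4] op 0.216 q6 [-0.14  1.27]
24.78 tcp [0.5301 0.0282 0.0566] yaw 9.13 F [-13.5   0.2  25.3] op 0.223 q6 [-0.14  1.27]
```

View pics/w10.png

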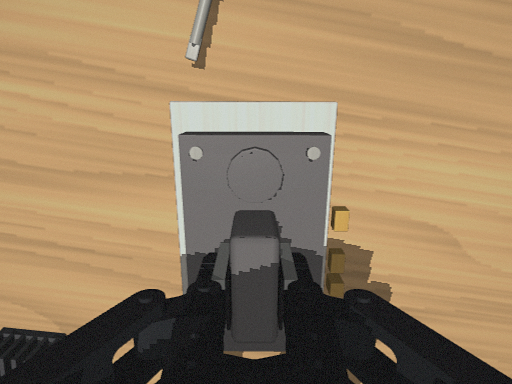

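View pics/s10z.png

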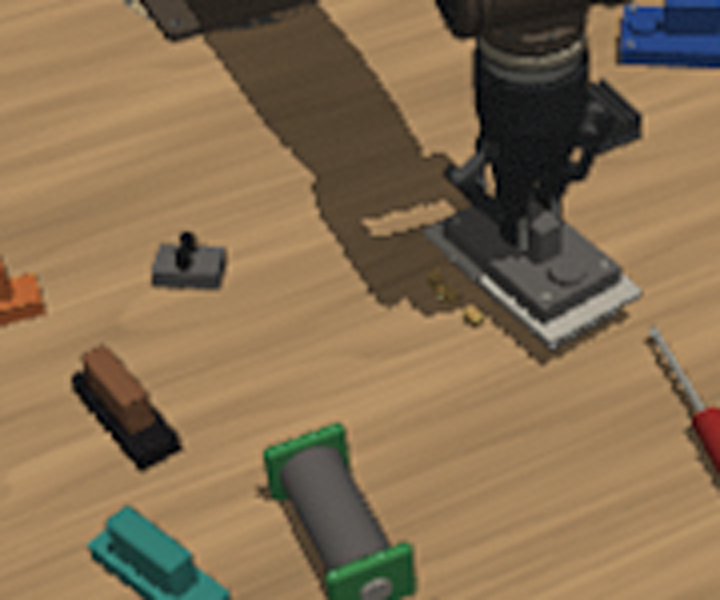

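The cover lies flat and square over the bed (cap at (255,175)). The chips lie on the table beside the jig, the scraper stands on the table, and TCP z no longer changes as force rises (14→25 N), so the bed is at its stop. Handing in.

```bash
python3 - <<'E'
from h import *
print(ctrl.sign_off())
E
```

```text
the job is handed in; nothing more can be done
None
```

The job is done and handed in at about 25 s of the 69 s allowed; the sign-off gives no verdict.

- **Wiping:** I picked up the scraper and wiped all three chips off the bed's −y side onto the table. I then set the scraper back where it had stood.
- **Cover:** I gripped the cover by its rib and laid its underside on the pin nose about 17 mm from the hole, on the side towards the cover's centre. Contact came at an underside height of 47.8 mm. I slid it along jig −x until it dropped on the pin, then pressed it down.

Last checks:
- **Bed at its stop:** the underside is at about 32 mm, and the tool height stayed at 56.6 mm while the force rose from about 21 to 25 N.
- **Alignment:** the cover is square to the bed, and its centre was within about 0.5 mm of the bed's, measured just before pressing.
- **Grip:** it held without slipping at 80 N. The cover is still gripped and held down.
- **Surroundings:** the chips lie on the table beside the jig, and nothing else looked disturbed in the last pictures.

One oddity: the force reading shows a sideways part of about −13.5 N in x while pressing. It grew with the downward load but did not move the cover. I had seen smaller sideways readings in the same direction when the scraper touched the bed and the table.

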